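# Turn the clamped snack tub to the bowl and hold its spring dial on the third click

## Task

The green snack tub is clamped with its hatch hidden against the clamp's fixed jaw: slide the red-handled jaw well open, turn the tub a quarter turn so that the hatch side (yellow mark on the lid) faces the glass bowl, stand it back on the middle of the clamp bed and push the jaw snug against it again. Leave the tub's dial shut until then; then turn the dial clockwise, counting its clicks, to the third click and not on to the fourth, and finish while still gripping it there, because its spring would shut it. Do not push the bowl, the tumbler or the things in the trays about.

Things in the scene. Friction and masses are not known exactly. Their poses are not given: they have to be found in the camera images.
- clamp: Fixed aluminium clamp stand, bed top 55 mm up. Origin: on the table under the middle of the tub's place; x points from the sliding jaw to the fixed grey jaw (face at x = +30 mm, 16 thick). Jaws are 76 mm wide, 55 to 100 mm up. Bed x = -155 to +61, y = +-45 mm. Its +y and -y sides are open, each with a steel chute lip out to 80 mm; bowl beyond one, tumbler beyond the other, either way round.
- jaw (a joint): Sliding jaw, m: 0 with its face at clamp x = -30 mm (gap 60 mm, the tub's width); grows as it is drawn open along clamp -x to 0.032 (gap 92 mm); lower end -0.006. Slides stiffly (about 8 N) and stays where left. Starts at 0 to 0.003.
- jaw_handle (a point): Grip point of the sliding jaw's upright red handle, 105 mm above the table. The handle is 16 mm wide across the slide (clamp y), 22 mm along it, 64 to 120 mm above the table, its middle 78 mm behind the jaw's face. Axes as the clamp's.
- tub: Green plastic tub, 0.28 to 0.47 kg: body 60 x 60 mm, 92 high, with a darker clip-on lid 64 x 64 x 8 mm (top 100 mm above its foot) and a dial rising 24 mm above that. Origin: centre of its foot; z up. The hatch is low in its +x side (26 mm wide, 10 to 40 mm up); a yellow mark on the lid's edge shows that side. It starts on the clamp bed with +x against the fixed jaw.
- hatch (a point): Middle of the tub's hatch, 30 mm from the tub's axis along its +x and 24 mm above its foot.
- dial (a joint): Dial on the tub's lid, rad: 0 shut (start), grows clockwise seen from above, end stop 2.12. Clicks every 24 degrees: 0.419, 0.838, 1.257 (the third, hatch fully open), 1.676, 2.094. A return spring (0.07 to 0.10 N m) shuts it when let go; climbing out of a click takes up to about 0.2 N m, then it eases into the next.
- dial_grip (a point): Grip point on the dial's axis, 116 mm above the tub's foot. The grip is a black bar 42 mm long, 14 mm thick, 3 to 24 mm above the lid, on a white disc 42 mm across. x axis along the bar towards its white-tipped end; shut, it points as the tub's x. Turns with the dial.
- bowl: Empty glass bowl, 116 mm across, 36 mm high, on the table about 145 mm from the clamp's middle on one of its open sides. Origin: centre of its foot.
- tumbler: Stainless tumbler, 72 mm across, 110 mm high, about 145 mm from the clamp's middle on the other open side. Origin: centre of its foot.
- coaster: Round blue ceramic coaster, 96 mm across, 9 mm thick, in the wooden left tray. Not needed.
- fork: Bamboo fork, 175 mm long, flat in the left tray. Not needed.
- jar: Amber glass jar with a brass cap, 68 mm across, 85 mm high, in the white right tray. Not needed.
- lotion: White lotion bottle with an orange cap, 52 mm across, 150 mm high, in the right tray. Not needed.

How it is judged (in metres and radians):
On the way, in this order (a step that is already met when the one before it is completed fails the run):
1. the sliding jaw is drawn open by more than 15 mm (value of joint jaw above 0.015 m), for 0.2 s.
2. the tub stands on the bed, its hatch side to the bowl, with the jaw snug against it and the dial still shut (x of bowl in the frame of tub above 0.09 m and y of bowl in the frame of tub between -0.05 and 0.05 m and angle between the x axis of tub and the y axis of clamp, either way round below 0.12 rad and z of tub in the frame of clamp between 0.052 and 0.058 m and x of tub in the frame of clamp between -0.006 and 0.006 m and y of tub in the frame of clamp between -0.02 and 0.02 m and angle between tub's own z axis and vertical below 0.08 rad and value of joint jaw below 0.003 m and value of joint dial below 0.2 rad), for 0.2 s.
At the end, for the whole second after the job is handed in: Fingers grip the dial (over 2 N, TCP within 35 mm), at 1.13 to 1.40 rad; tub upright on the bed, within 6 mm along and 20 mm across the slide, square within 0.12 rad, hatch side to the bowl, jaw joint below 3 mm; bowl moved under 20 mm, other things under 30 mm (x of bowl in the frame of tub above 0.09 m and y of bowl in the frame of tub between -0.05 and 0.05 m and angle between the x axis of tub and the y axis of clamp, either way round below 0.12 rad and z of tub in the frame of clamp between 0.052 and 0.058 m and x of tub in the frame of clamp between -0.006 and 0.006 m and y of tub in the frame of clamp between -0.02 and 0.02 m and angle between tub's own z axis and vertical below 0.08 rad and value of joint jaw below 0.003 m and value of joint dial between 1.13 and 1.4 rad and contact force between the fingers and tub above 2 N and distance between the grasp point and dial_grip below 0.035 m and linear speed of tub below 0.02 m/s and distance of bowl from where it was at the start of the episode below 0.02 m and distance of each of tumbler, coaster, fork, jar, lotion from where it was at the start of the episode below 0.03 m); the arm keeps its last pose, push and grip.
It fails at once if the dial is opened while the jaw is not snug or the hatch does not face the bowl (value of joint dial above 0.25 rad and (value of joint jaw above 0.005 m or x of bowl in the frame of tub below 0.08 m)).
It fails at once if the dial is turned on towards the fourth click (value of joint dial above 1.52 rad).
It fails at once if the tub is tipped over (angle between tub's own z axis and vertical above 0.6 rad).
It fails at once if the bowl is pushed away (distance of bowl from where it was at the start of the episode above 0.02 m).
It fails at once if a bystander is pushed about (distance of any of tumbler, coaster, fork, jar, lotion from where it was at the start of the episode above 0.03 m).
It also fails if it takes over 67 s, if anything falls off the work surface, if the arm or the gripper's body presses on something with over 40 N, if the wrist force passes 120 N, or if a joint passes its speed limit or range.

## Robot

A 6-joint arm with a two-finger parallel gripper is mounted at the origin on the work surface. World frame = base frame: x ahead of the robot, y to its left, z up, the work surface at z = 0. Lengths are in m, angles in degrees, forces in N, time in s.
With the tool pointing down it reaches from about 0.25 to 0.725 m from the base axis. Payload 9.7 kg.
Tool frame: the origin (TCP) lies between the finger pads, 19 mm behind the fingertips; this is the grasp point; z points along the fingers, y is the line along which they close (so a half turn about z gives the same grasp; the last joint's range is limited). The gripper opens to 85 mm and grips with 20 to 120 N. Pads are 22 mm wide; open, the fingers measure 114 mm over their backs; the gripper's body (76 mm by 85 mm) begins 54 mm behind the grasp point. The pads swing forward as they close: fully open they stand 13 mm farther back than shut.
Start: joints at [-66.119, 4.979, 10.078, 95.1, 0, 90], TCP at [0.223, -0.503, 0.25] pointing down, gripper open.
Joint ranges: [-179.16, 179.16], [-48.56, 103.87], [-65.8, 70.77], [-126.05, 130.52], [-82.76, 87.17], [-180, 180]. Speed limits (degrees/s): [127.2, 127.2, 147.25, 180, 180, 180].

## Interface

Orientations are given as [roll, pitch, yaw] about the fixed x, y, z axes, in that order (R = Rz(yaw) Ry(pitch) Rx(roll)).
In Python, from workcell import bot gives the robot as it stands.
- The arm moves only by the tool play_rows, never from a script. Its argument "steps" is a list that holds one entry, the list of rows, each a list of 4 numbers: the shift along the tool's x, y, z in m, then the turn about the tool's z in rad. In form: [[[tx, ty, tz, yaw], ...]]. A call has exactly 5 rows; each row shifts and turns the commanded pose from where the row before left it, along the tool's axes as they then stand; what a row does not reach is not made up. A row lasts 1/12 s, in which the tool goes at most 41.7 mm and 7.16 degrees, less where a joint would pass 70% of its speed; a pose out of reach is approached as far as the arm can. A call is refused whole if a number of a shift passes 0.0417 or a number of a turn 0.125, either way. A call with a gripper value outside its range is refused whole. "gripper" is the finger opening in m, from 0 to 0.0854, set as the call begins (left out, the last holds). The fingers move at their own pace and stop on an object; "squeeze" is the grip in N (left out, the last holds). Time passes only in rows, so rows that do not move let the fingers close, or fill a call up. It gives the time, the measured TCP pose, the force, the opening and the grip force at its end, in the units of the state.
- bot.get_obs(): the state, without advancing time (a new reading comes with each control period).
- bot.camera(name): name is "side" or "top"; returns a dict with "img" (400x640x3 uint8, blue, green, red), "vfov" (degrees; the focal length in pixels is half the picture's height over the tangent of half this angle, whatever the lens; pixels are square), "cx", "cy" (the principal point, pixels), "xyz" and "attitude" of the camera in the world. Camera axes: x right, y down, z forward; pixel columns grow to the right and rows downward; lengths in m; the calibration is good to about 2 mm. A picture is of the moment at which its call begins. There is no depth.
- bot.job_done(): hands the job in; it is judged then, once.
The state is a dict: "time": time; "q": joint angles; "qd": joint speeds; "joint_efforts": joint torques, N m; "ee_pos": TCP position; "tcp_rot": TCP orientation; "wrist_force": force on the tool from outside, world axes, zero at the start; "torque": the same for the moment, N m; "opening": finger opening in m; "grasp_force": force on a finger pad.
Only numpy, scipy, OpenCV 4.12 (cv2) and the standard library are available. Lean on these libraries where they do the work, as an engineer would, in place of code of your own. Each camera call takes 0.05 s, during which the arm holds its last target. There are 200 camera calls.

## Working session

There is one attempt and no reset: what is moved stays moved. The work goes in short steps, Python scripts to look and compute and a tool call to move; the robot and the scene stay as the last step left them, time stands still between calls to the robot, and variables do not carry over. Pictures are saved under pics/ and viewed, at most 10 in all, crops included, and the job is handed in when it is done.

Besides the shell and the picture viewer there is one more tool, called as name(argument=value, ...), one argument or row to a line, values as JSON. play_rows: Moves the arm, as the interface text tells. Its arguments: {"type":"object","properties":{"steps":{"type":"array","items":{"type":"array","items":{"type":"array","items":{"type":"number"}}}},"gripper":{"type":"number"},"squeeze":{"type":"number"}},"required":["steps"]}

```bash
ls; mkdir -p pics; python3 - <<'E'
from workcell import bot
import cv2
print(bot.get_obs())
for n in("top","side"):
    c=bot.camera(n); cv2.imwrite(f"pics/{n}0.png",c["img"]); print(n,{k:v for k,v in c.items() if k!="img"})
E
```

```text
pics
{'time': 0.0, 'q': array([-6.61185127e+01,  5.00983626e+00,  1.00342380e+01,  9.50987817e+01,
       -1.78341511e-03,  8.99992908e+01]), 'qd': array([ 0.00376217,  0.0027375 , -0.07525955, -0.0500208 ,  0.01692326,
        0.13278974]), 'joint_efforts': array([ 1.87231592e-03, -5.20391071e+01,  4.64796317e+01,  1.64314883e-02,
        1.95675066e-04, -5.51356592e-06]), 'ee_pos': array([ 0.22257595, -0.50273012,  0.24929324]), 'tcp_rot': array([-1.79925620e+02,  1.78249289e-03,  2.38821988e+01]), 'wrist_force': array([ 0.30292841,  0.23635692, -1.51660646]), 'torque': array([0.0204697 , 0.01996391, 0.02447041]), 'grasp_force': 0.0, 'opening': 0.08532473995233082}
top {'vfov': 44.717790033331624, 'cx': 322.75171736655733, 'cy': 200.6958144576706, 'xyz': array([0.41574867, 0.0149256 , 1.50335054]), 'attitude': array([-1.75067909e+02, -1.10196511e-01, -8.83718776e+01])}
side {'vfov': 50.85208514091322, 'cx': 316.80756268640175, 'cy': 201.83913466270647, 'xyz': array([0.333347  , 0.92633053, 0.88149944]), 'attitude': array([-129.07420225,    1.12019983, -167.19834047])}
```

View pics/top0.png

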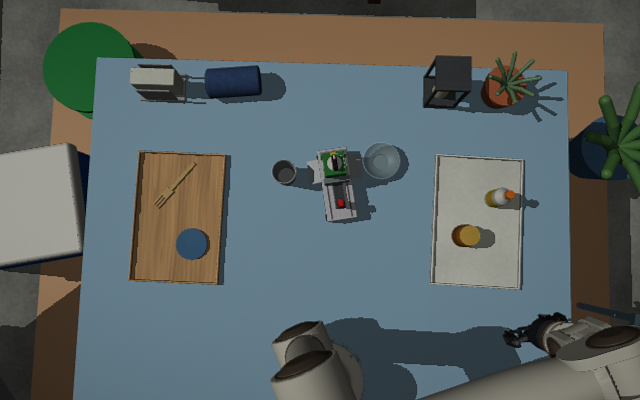

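View pics/side0.png

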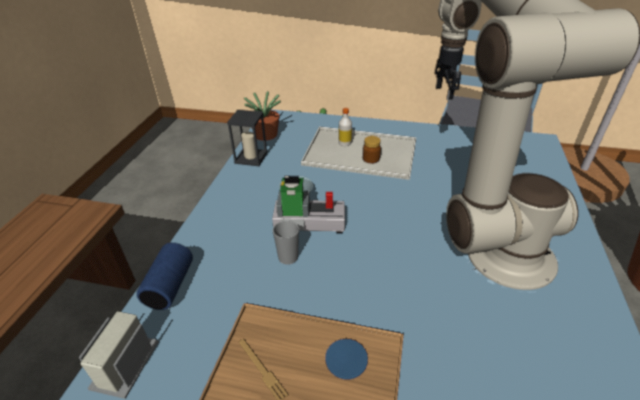

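The top view shows the clamp at about (337,185), with the green lid at (333,164), the red handle at (340,203), the bowl on the right at (382,161) and the tumbler on the left at (285,173). The side view agrees, with the tub at (291,197), the red handle at (329,200) and the tumbler nearer the camera.

```bash
cat > h.py <<'E'
from workcell import bot
import cv2, numpy as np
from scipy.spatial.transform import Rotation as R
def cam(n):
    c=bot.camera(n); c["f"]=200/np.tan(np.radians(c["vfov"]/2)); c["R"]=R.from_euler("xyz",c["attitude"],degrees=True).as_matrix(); return c
def ray(c,px,z):
    px=np.atleast_2d(px).astype(float)
    d=np.c_[(px[:,0]-c["cx"])/c["f"],(px[:,1]-c["cy"])/c["f"],np.ones(len(px))]@c["R"].T
    return c["xyz"]+d*((z-c["xyz"][2])/d[:,2])[:,None]
def proj(c,p):
    v=(np.atleast_2d(p)-c["xyz"])@c["R"]; return v[:,:2]/v[:,2:]*c["f"]+[c["cx"],c["cy"]]
def mask(c,lo,hi,box):
    h=cv2.cvtColor(c["img"],cv2.COLOR_BGR2HSV); m=cv2.inRange(h,lo,hi); k=np.zeros_like(m); x0,y0,x1,y1=box; k[y0:y1,x0:x1]=m[y0:y1,x0:x1]; return k
def cen(m): 
    y,x=np.nonzero(m); return np.array([x.mean(),y.mean()])
E
python3 - <<'E'
from h import *
c=cam("top"); s=cam("side"); B=(310,140,365,225)
print("f",c["f"])
r=mask(c,(0,150,90),(8,255,255),B); print("red n",(r>0).sum(),cen(r),ray(c,cen(r),.12))
g=mask(c,(45,100,30),(80,255,255),B); y,x=np.nonzero(g); rc=cv2.minAreaRect(np.c_[x,y].astype(np.float32)); print("green",rc,ray(c,rc[0],.155)); print(ray(c,cv2.boxPoints(rc),.155).round(3))
ye=mask(c,(20,120,120),(35,255,255),B); print("yel",(ye>0).sum(), cen(ye) if ye.any() else 0)
rs=mask(s,(0,150,90),(8,255,255),(260,160,360,240)); print("side red",cen(rs),ray(s,cen(rs),.1))
a=cv2.resize(c["img"][135:230,260:420],None,fx=5,fy=5,interpolation=cv2.INTER_CUBIC); cv2.imwrite("pics/a.png",a)
b=cv2.resize(s["img"][165:245,250:370],None,fx=6,fy=6,interpolation=cv2.INTER_CUBIC); cv2.imwrite("pics/b.png",b)
E
```

```text
f 486.226173074095
red n 37 [340.2972973  202.08108108] [[ 0.53261519 -0.0345299   0.12      ]]
green ((334.1399841308594, 163.97999572753906), (24.0416316986084, 22.627418518066406), 81.8698959350586) [[ 0.63625324 -0.01332162  0.155     ]]
[[ 0.664  0.024  0.155]
 [ 0.675 -0.039  0.155]
 [ 0.608 -0.05   0.155]
 [ 0.597  0.012  0.155]]
yel 10 [332.3 153. ]
side red [329.         200.86315789] [[ 0.52726171 -0.02065136  0.1       ]]
```

View pics/a.png

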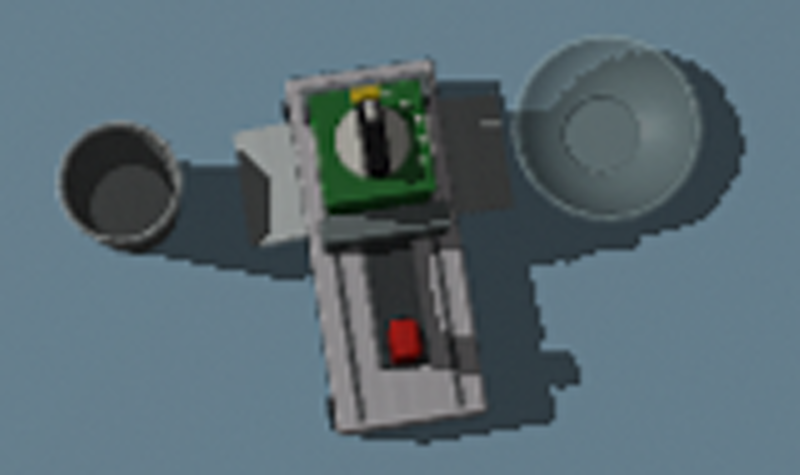

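View pics/b.png

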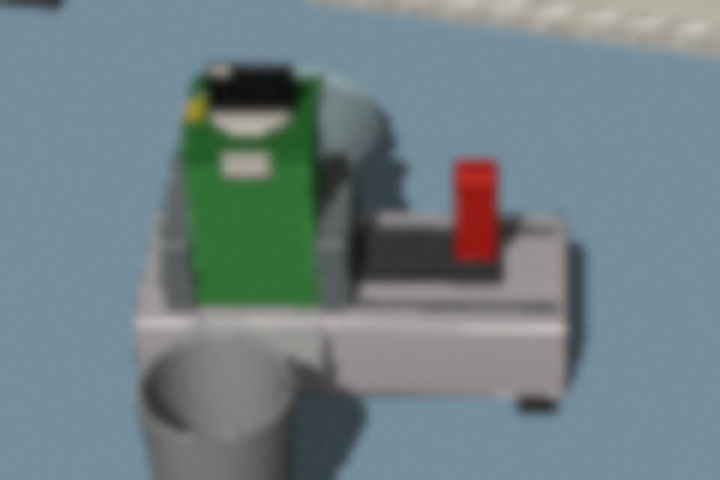

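The top crop shows the jaws tilted about 8° in the image. The yellow mark and the dial's white tip are at the fixed jaw (away from the robot), and the handle top is at crop (405,340). The side crop confirms the tub is seated between the jaws, with the handle upright behind the sliding jaw.

```bash
python3 - <<'E'
from h import *
c=cam("top")
P=lambda p,z: ray(c,np.array(p)/5+[260,135],z)[0]
def ang(a,b): d=b-a; return np.degrees(np.arctan2(d[1],d[0])).round(2)
print("bed front",ang(P((485,407),.055),P((335,430),.055))-90)
print("bed L side",ang(P((335,430),.055),P((312,245),.055)),"R",ang(P((485,407),.055),P((460,250),.055)))
print("fixedjaw", ang(P((435,62),.1),P((287,80),.1))-90, P((435,62),.1),P((287,80),.1))
print("front mid",(P((485,407),.055)+P((335,430),.055))/2)
print("dial disc",P((372,142),.158),"bar",ang(P((377,175),.179),P((367,97),.179)))
print("handle crop",P((404,330),.12), P((405,340),.12),"yel",ray(c,(332.3,153),.153))
print("bowl",P((608,128),.036),"tumbler",P((120,186),.11))
s=cam("side")
for z in(.12,): print("side handle top",ray(s,np.array([476,170])/6+[250,165],z))
E
```

```text
bed front 10.349999999999994
bed L side 8.67 R 10.33
fixedjaw 8.670000000000002 [ 0.69530547 -0.0507808   0.1       ] [0.68215584 0.03544532 0.1       ]
front mid [ 0.48856571 -0.04320579  0.055     ]
dial disc [ 0.63742123 -0.01394222  0.158     ] bar 8.74
handle crop [ 0.5357532  -0.03588658  0.12      ] [ 0.53004101 -0.03660186  0.12      ] yel [[ 0.66760846 -0.00736907  0.153     ]]
bowl [ 0.67029103 -0.16031011  0.036     ] tumbler [0.61545296 0.12997723 0.11      ]
side handle top [[ 0.52837233 -0.03114528  0.12      ]]
```

play_rows(
  steps=[
    [[0,0,0,-0.1],[0,0,0,0],[0,0,0,0],[0,0,0,0],[0,0,0,0]],
  ],
)

```text
time: 0.72
ee_pos: [0.2227, -0.5029, 0.25]
tcp_rot: [180.0, -0.0, 29.5]
wrist_force: [-0.4, -0.5, 0.0]
opening: 0.0856
grasp_force: 0.0
```

```bash
python3 -c "
from h import *
o=bot.get_obs();print(o['q'].round(2),o['tcp_rot'],o['ee_pos'])"
```

```text
[-66.12   4.98  10.08  95.1    0.    84.38] [ 1.79999479e+02 -1.40976024e-03  2.95039075e+01] [ 0.22266348 -0.50291368  0.24997341]
```

play_rows(
  steps=[
    [[0.0333,-0.0172,0,0],[0.0333,-0.0172,0,0],[0.0333,-0.0172,0,0],[0.0333,-0.0172,0,0],[0.0333,-0.0172,0,0]],
  ],
  gripper=0.05,
)

```text
time: 1.13
ee_pos: [0.3254, -0.3444, 0.2501]
tcp_rot: [180.0, -0.0, 29.5]
wrist_force: [1.7, -0.7, 0.2]
opening: 0.05
grasp_force: 0.0
```

play_rows(
  steps=[
    [[0.0333,-0.0172,0,0],[0.0333,-0.0172,0,0],[0.0333,-0.0172,0,0],[0.0333,-0.0172,0,0],[0.0333,-0.0172,0,0]],
  ],
)

```text
time: 1.55
ee_pos: [0.4278, -0.1871, 0.2502]
tcp_rot: [180.0, -0.0, 29.5]
wrist_force: [0.7, -0.6, -0.8]
opening: 0.0504
grasp_force: 0.0
```

play_rows(
  steps=[
    [[0.0333,-0.0172,0,0],[0.0333,-0.0172,0,0],[0.0333,-0.0172,0,0],[0.0333,-0.0172,0,0],[0.0333,-0.0172,0,0]],
  ],
)

```text
time: 1.97
ee_pos: [0.5302, -0.0299, 0.2501]
tcp_rot: [180.0, -0.0, 29.5]
wrist_force: [-0.2, -1.1, -0.0]
opening: 0.0499
grasp_force: 0.0
```

play_rows(
  steps=[
    [[0,0,0,0.068],[0,0,0,0.068],[0,0,0,0.068],[0,0,0,0.068],[0,0,0,0.068]],
  ],
)

```text
time: 2.38
ee_pos: [0.5295, -0.0316, 0.2499]
tcp_rot: [180.0, 0.0, 9.9]
wrist_force: [-0.1, 0.5, 0.5]
opening: 0.0501
grasp_force: 0.0
```

```bash
cat >> h.py <<'E'
def to(x,y,z,yaw):
    "tool-axes shift (first) and turn to a target pose, tool down"
    o=bot.get_obs(); w=np.radians(o["tcp_rot"][2]); d=np.array([x,y,z])-o["ee_pos"]
    t=(yaw-o["tcp_rot"][2]+180)%360-180
    print("t",round(o["time"],2),"pos",o["ee_pos"].round(4),"rot",o["tcp_rot"].round(1),"q6",o["q"][5].round(1),"open",round(o["opening"],4))
    print("shift",np.round([d[0]*np.cos(w)+d[1]*np.sin(w),d[0]*np.sin(w)-d[1]*np.cos(w),-d[2]],4),"turn",round(-np.radians(t),3))
E
python3 -c "
from h import *
to(.530,-.033,.105,9.8)"
```

```text
t 2.38 pos [ 0.5295 -0.0316  0.2499] rot [180.    0.    9.9] q6 166.7 open 0.0501
shift [0.0002 0.0014 0.1449] turn 0.001
```

play_rows(
  steps=[
    [[0,0.0014,0.028,0],[0,0,0.028,0],[0,0,0.028,0],[0,0,0.028,0],[0,0,0.028,0]],
  ],
)

```text
time: 2.8
ee_pos: [0.5295, -0.0332, 0.1088]
tcp_rot: [180.0, -0.0, 10.1]
wrist_force: [0.1, 0.5, 0.2]
opening: 0.05
grasp_force: 0.0
```

play_rows(
  steps=[
    [[0,0,0,0],[0,0,0,0],[0,0,0,0],[0,0,0,0],[0,0,0,0]],
  ],
  gripper=0.0,
  squeeze=30,
)

```text
time: 3.22
ee_pos: [0.5301, -0.0354, 0.1112]
tcp_rot: [179.7, 0.0, 10.0]
wrist_force: [1.6, -14.8, -9.6]
opening: 0.015
grasp_force: 37.1
```

play_rows(
  steps=[
    [[0,0,0,0],[0,0,0,0],[0,0,0,0],[0,0,0,0],[0,0,0,0]],
  ],
)

```text
time: 3.63
ee_pos: [0.5301, -0.0354, 0.1112]
tcp_rot: [179.7, 0.0, 10.0]
wrist_force: [0.9, -14.8, -10.2]
opening: 0.0153
grasp_force: 37.1
```

play_rows(
  steps=[
    [[-0.006,0.002,0,0],[-0.007,0,0,0],[-0.007,0,0,0],[-0.006,0,0,0],[-0.004,0,0,0]],
  ],
)

```text
time: 4.05
ee_pos: [0.5017, -0.0407, 0.1112]
tcp_rot: [180.0, -0.2, 10.1]
wrist_force: [9.1, -1.2, -14.8]
opening: 0.0154
grasp_force: 36.4
```

play_rows(
  steps=[
    [[0,0,0,0],[0,0,0,0],[0,0,0,0],[0,0,0,0],[0,0,0,0]],
  ],
)

```text
time: 4.47
ee_pos: [0.5011, -0.0408, 0.1112]
tcp_rot: [179.9, -0.1, 10.1]
wrist_force: [1.6, -4.6, -2.5]
opening: 0.0151
grasp_force: 38.3
```

```bash
python3 - <<'E'
from h import *
o=bot.get_obs(); print(o["ee_pos"],o["wrist_force"],o["torque"],o["tcp_rot"])
c=cam("top")
a=cv2.resize(c["img"][135:230,260:420],None,fx=5,fy=5,interpolation=cv2.INTER_CUBIC); cv2.imwrite("pics/c.png",a)
E
```

```text
[ 0.50109878 -0.04075051  0.11116031] [ 1.58871842 -4.64489641 -2.4675825 ] [-0.51252076 -0.00235424  0.05560009] [ 1.79945753e+02 -8.38153574e-02  1.01072078e+01]
```

View pics/c.png

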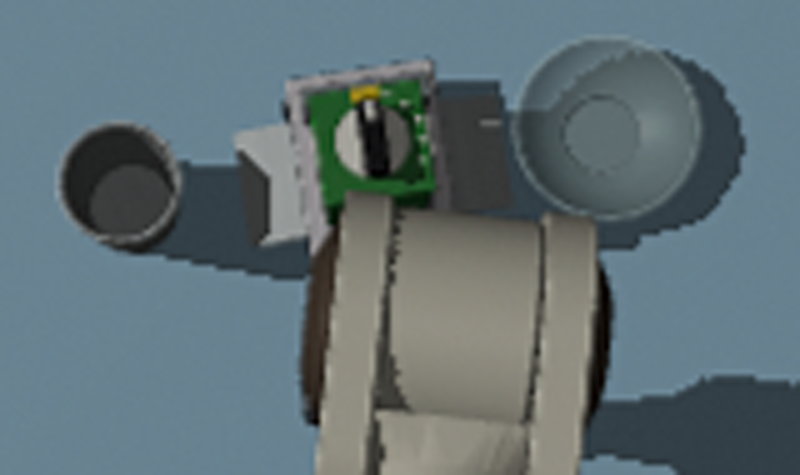

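The pull worked: the handle moved about 29 mm, and the tub's lid stayed where it was at crop (372,140). I'll release, lift and go over the tub.

play_rows(
  steps=[
    [[0,0,0,0],[0,0,0,0],[0,0,0,0],[0,0,0,0],[0,0,0,0]],
  ],
  gripper=0.05,
)

```text
time: 4.93
ee_pos: [0.5006, -0.0403, 0.1102]
tcp_rot: [-180.0, -0.0, 10.1]
wrist_force: [-0.0, 0.2, -0.5]
opening: 0.0501
grasp_force: 0.0
```

play_rows(
  steps=[
    [[0,0,-0.03,0],[0,0,-0.03,0],[0,0,-0.03,0],[0,0,-0.03,0],[0,0,-0.03,0]],
  ],
)

```text
time: 5.35
ee_pos: [0.5002, -0.0403, 0.2615]
tcp_rot: [-180.0, -0.0, 10.1]
wrist_force: [0.1, 0.2, 0.1]
opening: 0.0498
grasp_force: 0.0
```

play_rows(
  steps=[
    [[0,0,0,-0.1122],[0,0,0,-0.1122],[0,0,0,-0.1122],[0,0,0,-0.1122],[0,0,0,-0.1122]],
  ],
  gripper=0.0854,
)

```text
time: 5.77
ee_pos: [0.5005, -0.0403, 0.2601]
tcp_rot: [-180.0, -0.0, 42.6]
wrist_force: [0.3, -0.3, 0.3]
opening: 0.0852
grasp_force: 0.0
```

play_rows(
  steps=[
    [[0,0,0,-0.1122],[0,0,0,-0.1122],[0,0,0,-0.1122],[0,0,0,-0.1122],[0,0,0,-0.1122]],
  ],
)

```text
time: 6.18
ee_pos: [0.5005, -0.0403, 0.26]
tcp_rot: [-180.0, -0.0, 74.7]
wrist_force: [0.5, -0.1, 0.3]
opening: 0.0858
grasp_force: 0.0
```

play_rows(
  steps=[
    [[0,0,0,-0.1122],[0,0,0,-0.1122],[0,0,0,-0.1122],[0,0,0,-0.1122],[0,0,0,0]],
  ],
)

```text
time: 6.6
ee_pos: [0.5005, -0.0403, 0.26]
tcp_rot: [-180.0, -0.0, 100.4]
wrist_force: [0.6, 0.1, -0.6]
opening: 0.0852
grasp_force: 0.0
```

```bash
python3 - <<'E'
from h import *
to(.637,-.0145,.137,100.)
o=bot.get_obs(); print(o["q"].round(1))
E
```

```text
t 6.6 pos [ 0.5005 -0.0403  0.26  ] rot [-180.    -0.   100.4] q6 75.0 open 0.0852
shift [0.0007 0.1389 0.123 ] turn 0.007
[-4.6 -1.4  4.7 96.1  0.  75. ]
```

play_rows(
  steps=[
    [[0,0.028,0,0.007],[0,0.028,0,0],[0,0.028,0,0],[0,0.028,0,0],[0,0.0268,0,0]],
  ],
)

```text
time: 7.02
ee_pos: [0.6386, -0.0164, 0.2598]
tcp_rot: [180.0, -0.0, 99.5]
wrist_force: [0.4, -0.6, 1.6]
opening: 0.0849
grasp_force: 0.0
```

play_rows(
  steps=[
    [[0,0,0.028,0],[0,0,0.028,0],[0,0,0.028,0],[0,0,0.028,0],[0,0,0.011,0]],
  ],
)

```text
time: 7.43
ee_pos: [0.6358, -0.0166, 0.1325]
tcp_rot: [-179.7, -0.1, 99.5]
wrist_force: [-1.9, -0.0, -0.4]
opening: 0.0853
grasp_force: 0.0
```

play_rows(
  steps=[
    [[0,0,0,0],[0,0,0,0],[0,0,0,0],[0,0,0,0],[0,0,0,0]],
  ],
  gripper=0.03,
  squeeze=40,
)

```text
time: 7.85
ee_pos: [0.6377, -0.0168, 0.1383]
tcp_rot: [179.9, 0.0, 99.7]
wrist_force: [-0.4, -0.0, -2.6]
opening: 0.0631
grasp_force: 45.0
```

```bash
python3 - <<'E'
from h import *
to(.637,-.0155,.137,100.)
E
```

```text
t 7.85 pos [ 0.6377 -0.0168  0.1383] rot [179.9   0.   99.7] q6 78.8 open 0.0631
shift [ 0.0014 -0.0005  0.0013] turn -0.005
```

play_rows(
  steps=[
    [[0,-0.004,0,0],[0,-0.004,-0.015,0],[0,0,-0.015,0],[0,0,-0.015,0],[0,0,-0.02,0]],
  ],
)

```text
time: 8.27
ee_pos: [0.6288, -0.0182, 0.2021]
tcp_rot: [-179.9, -0.0, 99.7]
wrist_force: [-0.5, 0.3, -3.3]
opening: 0.0635
grasp_force: 45.6
```

play_rows(
  steps=[
    [[0,0,0,0.1],[0,0,0,0.1122],[0,0,0,0.1122],[0,0,0,0.1122],[0,0,0,0.1122]],
  ],
)

```text
time: 8.68
ee_pos: [0.6292, -0.0182, 0.2023]
tcp_rot: [180.0, -0.0, 68.0]
wrist_force: [-0.1, -0.7, -3.7]
opening: 0.0631
grasp_force: 45.7
```

play_rows(
  steps=[
    [[0,0,0,0.1122],[0,0,0,0.1122],[0,0,0,0.1122],[0,0,0,0.1122],[0,0,0,0.1122]],
  ],
)

```text
time: 9.1
ee_pos: [0.6292, -0.0182, 0.2023]
tcp_rot: [180.0, -0.0, 35.8]
wrist_force: [-0.0, 0.5, -3.7]
opening: 0.0632
grasp_force: 45.7
```

play_rows(
  steps=[
    [[0,0,0,0.1122],[0,0,0,0.1122],[0,0,0,0.1122],[0,0,0,0.1122],[0,0,0,0]],
  ],
)

```text
time: 9.52
ee_pos: [0.6292, -0.0182, 0.2023]
tcp_rot: [180.0, -0.0, 10.1]
wrist_force: [0.3, -0.6, -3.3]
opening: 0.0631
grasp_force: 45.6
```

```bash
python3 - <<'E'
from h import *
to(.634,-.0155,.137,10.)
c=cam("top");s=cam("side")
a=cv2.resize(c["img"][135:230,260:420],None,fx=4,fy=4,interpolation=cv2.INTER_CUBIC)
b=cv2.resize(s["img"][130:245,230:390],None,fx=4,fy=4,interpolation=cv2.INTER_CUBIC)
b=b[-220:] if 0 else cv2.resize(b,(306,220)); 
cv2.imwrite("pics/d.png",np.vstack([a,np.pad(b,((0,0),(0,640-306),(0,0)))]))
E
```

```text
t 9.52 pos [ 0.6292 -0.0182  0.2023] rot [180.   -0.   10.1] q6 168.2 open 0.0631
shift [ 0.0052 -0.0018  0.0653] turn 0.002
```

View pics/d.png

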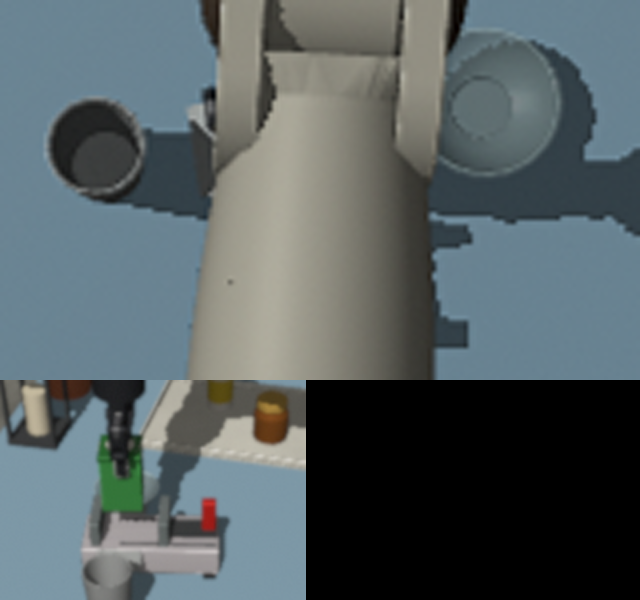

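The side picture shows the tub held upright above the bed between the open jaws, at about (122,475). The bowl and tumbler are unmoved. I'll lower it.

play_rows(
  steps=[
    [[0.0045,0,0,0],[0,0,0.02,0],[0,0,0.02,0],[0,0,0.015,0],[0,0,0.006,0]],
  ],
)

```text
time: 10.03
ee_pos: [0.6342, -0.0174, 0.1421]
tcp_rot: [180.0, -0.2, 10.6]
wrist_force: [-0.3, -0.7, -4.6]
opening: 0.0625
grasp_force: 73.7
```

play_rows(
  steps=[
    [[0,0,0.0025,0],[0,0,0,0],[0,0,0,0],[0,0,0,0],[0,0,0,0]],
  ],
)

```text
time: 10.45
ee_pos: [0.6341, -0.0173, 0.1386]
tcp_rot: [-180.0, -0.0, 10.4]
wrist_force: [0.5, -0.0, -3.5]
opening: 0.0624
grasp_force: 73.7
```

```bash
python3 - <<'E'
from h import *
to(.634,-.0175,.1385,10.)
print(bot.get_obs()["wrist_force"])
E
```

```text
t 10.45 pos [ 0.6341 -0.0173  0.1386] rot [-180.    -0.    10.4] q6 168.0 open 0.0624
shift [-0.0001  0.0002  0.0001] turn 0.008
[ 0.53166311 -0.0084941  -3.46287547]
```

play_rows(
  steps=[
    [[0,0,0.0007,0.004],[0,0,0,0],[0,0,0.0006,0],[0,0,0,0],[0,0,0,0]],
  ],
)

```text
time: 10.87
ee_pos: [0.6338, -0.0173, 0.1371]
tcp_rot: [-180.0, 0.0, 10.2]
wrist_force: [-0.3, 0.6, -3.0]
opening: 0.0623
grasp_force: 73.7
```

```bash
python3 - <<'E'
from h import *
s=cam("side")
cv2.imwrite("pics/e.png",cv2.resize(s["img"][150:245,250:370],None,fx=6,fy=6,interpolation=cv2.INTER_CUBIC))
E
```

```text
(no output)
```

View pics/e.png

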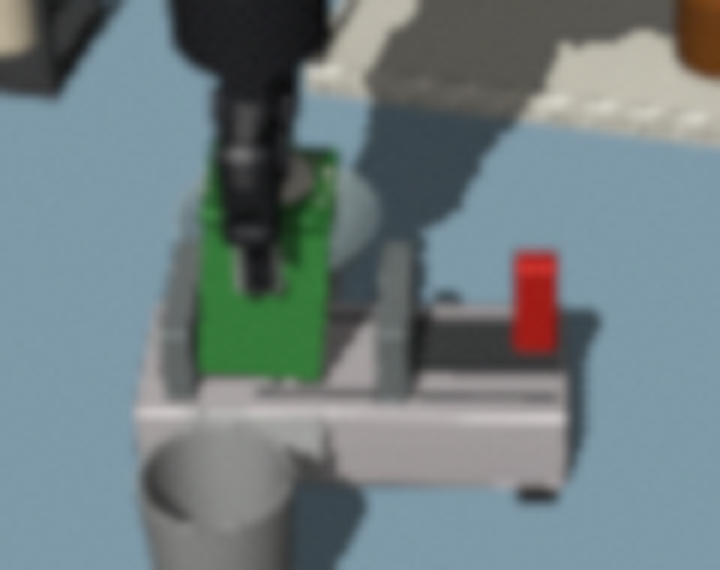

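The picture shows the tub between the jaws. Its foot is at crop row ~375, a little higher than the ~393 it showed at first, so I'll check whether it is fully seated.

```bash
python3 - <<'E'
from h import *
s=cam("side"); o=bot.get_obs(); print(o["wrist_force"],o["ee_pos"])
u=np.array([np.cos(.174),np.sin(.174),0]);v=np.array([-u[1],u[0],0])
for ctr in((.637,-.0155),(.634,-.0173)):
  for z in(.055,.06):
    for a in(-.03,.03): print(ctr,z,a,((proj(s,np.r_[ctr,z]+a*u+.03*v)[0]-[250,150])*6).round())
g=mask(s,(45,100,30),(80,255,255),(270,160,320,225))
for x in range(283,306,3):
  r=np.nonzero(g[:,x])[0]; print(x,r.min(),r.max(),end="; ")
E
```

```text
[ 0.41426674  0.24775876 -3.92752289] [ 0.63382721 -0.01732943  0.13723861]
(0.637, -0.0155) 0.055 -0.03 [315. 393.]
(0.637, -0.0155) 0.055 0.03 [196. 391.]
(0.637, -0.0155) 0.06 -0.03 [315. 385.]
(0.637, -0.0155) 0.06 0.03 [195. 383.]
(0.634, -0.0173) 0.055 -0.03 [322. 391.]
(0.634, -0.0173) 0.055 0.03 [203. 389.]
(0.634, -0.0173) 0.06 -0.03 [322. 384.]
(0.634, -0.0173) 0.06 0.03 [202. 382.]
283 198 211; 286 179 211; 289 199 211; 292 200 211; 295 199 211; 298 185 211; 301 183 212; 304 176 199;
```

play_rows(
  steps=[
    [[0,0,0.001,0],[0,0,0.001,0],[0,0,0.001,0],[0,0,0,0],[0,0,0,0]],
  ],
)

```text
time: 11.38
ee_pos: [0.6338, -0.0173, 0.134]
tcp_rot: [-180.0, 0.0, 10.2]
wrist_force: [0.0, 0.7, -2.7]
opening: 0.0621
grasp_force: 73.7
```

```bash
python3 - <<'E'
from h import *
s=cam("side"); o=bot.get_obs(); print(o["wrist_force"],o["torque"],o["ee_pos"],o["opening"])
g=mask(s,(45,100,30),(80,255,255),(270,160,320,225))
for x in range(283,306,3):
  r=np.nonzero(g[:,x])[0]; print(x,r.min(),r.max(),end="; ")
E
```

```text
[ 0.87133133  0.11712357 -3.34710749] [-0.03019327 -0.0098387   0.01738256] [ 0.63380699 -0.01730554  0.13415544] 0.0622385553189624
283 199 211; 286 180 212; 289 200 212; 292 200 212; 295 201 212; 298 186 212; 301 184 213; 304 176 202;
```

play_rows(
  steps=[
    [[0,0,0.001,0],[0,0,0.001,0],[0,0,0.001,0],[0,0,0,0],[0,0,0,0]],
  ],
)

```text
time: 11.85
ee_pos: [0.6338, -0.0173, 0.1311]
tcp_rot: [-180.0, 0.0, 10.2]
wrist_force: [0.2, 0.1, -3.0]
opening: 0.0625
grasp_force: 73.7
```

play_rows(
  steps=[
    [[0,0,0.001,0],[0,0,0.001,0],[0,0,0,0],[0,0,0,0],[0,0,0,0]],
  ],
)

```text
time: 12.27
ee_pos: [0.6338, -0.0173, 0.1292]
tcp_rot: [180.0, 0.0, 10.2]
wrist_force: [-0.7, 0.3, -3.7]
opening: 0.0623
grasp_force: 73.7
```

```bash
python3 - <<'E'
from h import *
s=cam("side"); o=bot.get_obs(); print(o["wrist_force"],o["torque"],o["ee_pos"],o["opening"])
g=mask(s,(45,100,30),(80,255,255),(270,160,320,225))
for x in range(283,306,3):
  r=np.nonzero(g[:,x])[0]; print(x,r.min(),r.max(),end="; ")
E
```

```text
[ 0.81871529 -0.58618425 -4.5816653 ] [ 0.05373295 -0.06738496  0.01418201] [ 0.63382382 -0.0173369   0.12917152] 0.06274983204693703
283 202 212; 286 181 213; 289 201 213; 292 201 213; 295 201 214; 298 187 214; 301 186 214; 304 178 203;
```

play_rows(
  steps=[
    [[0,0,0.001,0],[0,0,0,0],[0,0,0.001,0],[0,0,0,0],[0,0,0,0]],
  ],
)

```text
time: 12.73
ee_pos: [0.6347, -0.0172, 0.1287]
tcp_rot: [180.0, -0.2, 10.2]
wrist_force: [1.7, 0.2, 5.4]
opening: 0.0621
grasp_force: 73.4
```

play_rows(
  steps=[
    [[0,0,0.001,0],[0,0,0,0],[0,0,0.001,0],[0,0,0,0],[0,0,0,0]],
  ],
)

```text
time: 13.15
ee_pos: [0.6356, -0.017, 0.1284]
tcp_rot: [180.0, -0.4, 10.2]
wrist_force: [2.4, 1.7, 12.8]
opening: 0.0627
grasp_force: 73.1
```

```bash
python3 - <<'E'
from h import *
s=cam("side"); o=bot.get_obs(); print(o["wrist_force"],o["torque"],o["ee_pos"],o["opening"])
g=mask(s,(45,100,30),(80,255,255),(270,160,320,225))
for x in range(283,306,3):
  r=np.nonzero(g[:,x])[0]; print(x,r.min(),r.max(),end="; ")
E
```

```text
[ 2.04685463  2.7333083  12.65449101] [ 0.3621459  -0.30114276 -0.09360576] [ 0.63559812 -0.01697363  0.12836719] 0.062027328192397396
283 188 212; 286 184 213; 289 202 213; 292 202 213; 295 202 214; 298 187 214; 301 186 214; 304 178 198;
```

play_rows(
  steps=[
    [[0,0,-0.0015,0],[0,0,0,0],[0,0,0,0],[0,0,0,0],[0,0,0,0]],
  ],
)

```text
time: 13.62
ee_pos: [0.6349, -0.0171, 0.1286]
tcp_rot: [180.0, -0.2, 10.2]
wrist_force: [1.7, 1.6, 9.1]
opening: 0.0623
grasp_force: 73.2
```

play_rows(
  steps=[
    [[0,0,0,0],[0,0,0,0],[0,0,0,0],[0,0,0,0],[0,0,0,0]],
  ],
  gripper=0.0854,
)

```text
time: 14.03
ee_pos: [0.6336, -0.0174, 0.1263]
tcp_rot: [-180.0, 0.0, 10.2]
wrist_force: [-0.1, -0.1, -0.3]
opening: 0.0855
grasp_force: 0.0
```

play_rows(
  steps=[
    [[0,0,-0.02,0],[0,0,-0.03,0],[0,0,-0.03,0],[0,0,-0.03,0],[0,0,-0.03,0]],
  ],
)

```text
time: 14.45
ee_pos: [0.6335, -0.0174, 0.268]
tcp_rot: [-180.0, 0.0, 10.2]
wrist_force: [0.5, -1.0, 0.3]
opening: 0.0851
grasp_force: 0.0
```

play_rows(
  steps=[
    [[-0.033,0,0,0],[-0.033,0,0,0],[-0.033,0,0,0],[-0.033,0,0,0],[0,0,0,0]],
  ],
  gripper=0.05,
)

```text
time: 14.87
ee_pos: [0.4994, -0.0413, 0.2676]
tcp_rot: [180.0, 0.1, 10.1]
wrist_force: [-0.5, -0.2, -0.5]
opening: 0.0504
grasp_force: 0.0
```

```bash
python3 - <<'E'
from h import *
s=cam("side"); c=cam("top"); to(.5006,-.0408,.11,10)
g=mask(s,(45,100,30),(80,255,255),(270,160,320,225))
for x in range(283,306,3):
  r=np.nonzero(g[:,x])[0]; print(x,r.min(),r.max(),end="; ")
a=cv2.resize(c["img"][135:230,285:385],None,fx=5,fy=5,interpolation=cv2.INTER_CUBIC); b=cv2.resize(s["img"][150:245,260:320],None,fx=5,fy=5,interpolation=cv2.INTER_CUBIC)
cv2.imwrite("pics/f.png",np.hstack([a,b]))
E
```

```text
t 14.97 pos [ 0.5033 -0.0409  0.2674] rot [ 1.80e+02 -1.00e-01  1.02e+01] q6 165.2 open 0.0497
shift [-0.0026 -0.0006  0.1574] turn 0.003
283 178 213; 286 187 214; 289 187 214; 292 188 214; 295 187 214; 298 186 214; 301 178 214; Traceback (most recent call last):
  File "<stdin>", line 5, in <module>
    return umr_minimum(a, axis, None, out, keepdims, initial, where)
ValueError: zero-size array to reduction operation minimum which has no identity
```

```bash
python3 - <<'E'
from h import *
s=cam("side"); c=cam("top"); to(.5006,-.0408,.11,10)
a=cv2.resize(c["img"][135:230,285:385],None,fx=5,fy=5,interpolation=cv2.INTER_CUBIC); b=cv2.resize(s["img"][150:245,260:320],None,fx=5,fy=5,interpolation=cv2.INTER_CUBIC)
cv2.imwrite("pics/f.png",np.hstack([a,b]))
E
```

```text
t 15.07 pos [ 0.5045 -0.0407  0.2667] rot [180.   -0.   10.2] q6 165.2 open 0.0501
shift [-0.0039 -0.0006  0.1567] turn 0.003
```

View pics/f.png

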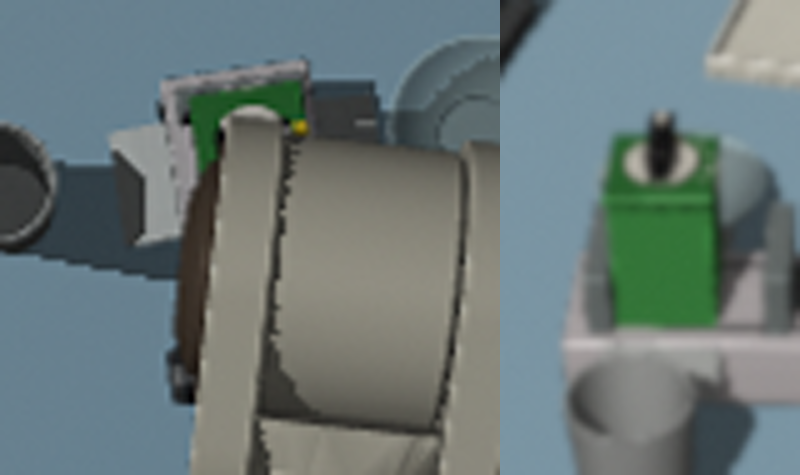

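The yellow mark is now on the bowl side at (300,127), and the tub stands upright on the bed. Next I close the jaw.

play_rows(
  steps=[
    [[-0.004,0.001,0.03,0],[0,0,0.032,0],[0,0,0.032,0],[0,0,0.032,0],[0,0,0.031,0]],
  ],
)

```text
time: 15.48
ee_pos: [0.5008, -0.0422, 0.1076]
tcp_rot: [-180.0, 0.0, 10.2]
wrist_force: [0.8, -0.6, -0.2]
opening: 0.0503
grasp_force: 0.0
```

play_rows(
  steps=[
    [[0,0,0,0],[0,0,0,0],[0,0,0,0],[0,0,0,0],[0,0,0,0]],
  ],
  gripper=0.0,
  squeeze=40,
)

```text
time: 15.9
ee_pos: [0.5007, -0.0411, 0.111]
tcp_rot: [-179.9, -0.0, 10.3]
wrist_force: [-0.9, 9.1, -8.1]
opening: 0.0154
grasp_force: 43.4
```

play_rows(
  steps=[
    [[0.005,0,0,0],[0.005,0,0,0],[0.005,0,0,0],[0.005,0,0,0],[0.004,0,0,0]],
  ],
)

```text
time: 16.32
ee_pos: [0.5232, -0.037, 0.111]
tcp_rot: [-179.9, 0.1, 10.3]
wrist_force: [-10.9, 6.7, -4.3]
opening: 0.0152
grasp_force: 44.2
```

```bash
python3 - <<'E'
from h import *
o=bot.get_obs(); print(o["wrist_force"],o["torque"]); to(.5301,-.0354,.11,10)
E
```

```text
[-10.89566556   6.7336548   -4.32980576] [ 0.94709184  1.67832369 -0.03381513]
t 16.32 pos [ 0.5232 -0.037   0.111 ] rot [-1.799e+02  1.000e-01  1.030e+01] q6 165.6 open 0.0152
shift [ 0.0071 -0.0004  0.001 ] turn 0.004
```

play_rows(
  steps=[
    [[0.0015,0,0,0],[0.0015,0,0,0],[0.0015,0,0,0],[0.0015,0,0,0],[0,0,0,0]],
  ],
)

```text
time: 16.73
ee_pos: [0.5292, -0.0359, 0.111]
tcp_rot: [-179.9, 0.1, 10.3]
wrist_force: [-7.5, 7.5, -4.9]
opening: 0.015
grasp_force: 44.1
```

play_rows(
  steps=[
    [[0.001,0,0,0],[0,0,0,0],[0.001,0,0,0],[0,0,0,0],[0,0,0,0]],
  ],
)

```text
time: 17.15
ee_pos: [0.5305, -0.0357, 0.111]
tcp_rot: [-179.9, 0.2, 10.2]
wrist_force: [-12.3, 6.8, -2.7]
opening: 0.0157
grasp_force: 44.4
```

play_rows(
  steps=[
    [[0.001,0,0,0],[0,0,0,0],[0.001,0,0,0],[0,0,0,0],[0,0,0,0]],
  ],
)

```text
time: 17.57
ee_pos: [0.5308, -0.0356, 0.111]
tcp_rot: [-179.9, 0.4, 10.2]
wrist_force: [-22.7, 5.9, 3.4]
opening: 0.0153
grasp_force: 45.1
```

play_rows(
  steps=[
    [[0.001,0,0,0],[0,0,0,0],[0,0,0,0],[0,0,0,0],[0,0,0,0]],
  ],
)

```text
time: 17.98
ee_pos: [0.5308, -0.0356, 0.1109]
tcp_rot: [-179.9, 0.5, 10.2]
wrist_force: [-27.9, 3.8, 5.1]
opening: 0.0157
grasp_force: 45.6
```

play_rows(
  steps=[
    [[0,0,0,0],[0,0,0,0],[0,0,0,0],[0,0,0,0],[0,0,0,0]],
  ],
  gripper=0.05,
)

```text
time: 18.4
ee_pos: [0.5353, -0.0363, 0.1106]
tcp_rot: [180.0, -0.1, 10.2]
wrist_force: [-0.0, 0.8, -0.6]
opening: 0.0502
grasp_force: 0.0
```

play_rows(
  steps=[
    [[0,0,-0.02,0],[0,0,-0.035,0],[0,0,-0.035,0],[0,0,-0.035,0],[0,0,-0.035,0]],
  ],
)

```text
time: 18.82
ee_pos: [0.5344, -0.0362, 0.2717]
tcp_rot: [180.0, -0.0, 10.2]
wrist_force: [1.6, -0.0, 0.4]
opening: 0.0502
grasp_force: 0.0
```

play_rows(
  steps=[
    [[-0.04,0,0,-0.1122],[-0.04,0,0,-0.1122],[-0.04,0,0,-0.1122],[-0.03,0,0,-0.1122],[0,0,0,-0.1122]],
  ],
)

```text
time: 19.23
ee_pos: [0.3907, -0.0865, 0.2712]
tcp_rot: [179.9, -0.0, 42.6]
wrist_force: [0.5, 0.9, -1.1]
opening: 0.0502
grasp_force: 0.0
```

play_rows(
  steps=[
    [[0,0,0,-0.1122],[0,0,0,-0.1122],[0,0,0,-0.1122],[0,0,0,-0.1122],[0,0,0,-0.1122]],
  ],
)

```text
time: 19.65
ee_pos: [0.3941, -0.0852, 0.2701]
tcp_rot: [179.9, -0.0, 74.8]
wrist_force: [-0.9, -0.2, -0.2]
opening: 0.0502
grasp_force: 0.0
```

play_rows(
  steps=[
    [[0,0,0,-0.1122],[0,0,0,-0.1122],[0,0,0,-0.1122],[0,0,0,-0.1122],[0,0,0,0]],
  ],
)

```text
time: 20.07
ee_pos: [0.3941, -0.0852, 0.2701]
tcp_rot: [180.0, 0.0, 100.5]
wrist_force: [0.4, 0.2, -1.4]
opening: 0.0499
grasp_force: 0.0
```

```bash
python3 - <<'E'
from h import *
s=cam("side"); c=cam("top"); to(.637,-.0165,.171,100)
a=cv2.resize(c["img"][135:230,285:385],None,fx=5,fy=5,interpolation=cv2.INTER_CUBIC); b=cv2.resize(s["img"][150:245,260:320],None,fx=5,fy=5,interpolation=cv2.INTER_CUBIC)
cv2.imwrite("pics/g.png",np.hstack([a,b]))
g=mask(c,(45,100,30),(80,255,255),(310,140,365,225)); y,x=np.nonzero(g); rc=cv2.minAreaRect(np.c_[x,y].astype(np.float32)); print("green",rc,ray(c,rc[0],.155))
E
```

```text
t 20.17 pos [ 0.3941 -0.0852  0.27  ] rot [180.   0. 100.] q6 67.8 open 0.0499
shift [0.0255 0.2511 0.099 ] turn -0.0
green ((335.03997802734375, 163.77999877929688), (24.18305206298828, 22.485998153686523), 81.8698959350586) [[ 0.63689163 -0.01582744  0.155     ]]
```

View pics/g.png

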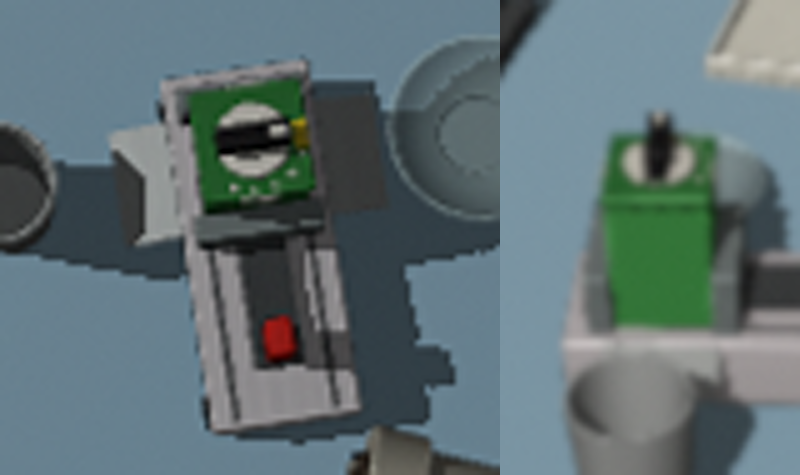

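The top view shows the tub square between the closed jaws, with the yellow mark at (300,133) and the dial's white tip at (278,131), both towards the bowl. The dial is at (254,141). I'll move over it.

play_rows(
  steps=[
    [[0.005,0.036,0,0],[0.005,0.036,0,0],[0.005,0.036,0,0],[0.005,0.036,0,0],[0.0055,0.036,0,0]],
  ],
)

```text
time: 20.58
ee_pos: [0.5682, -0.0275, 0.2696]
tcp_rot: [180.0, 0.0, 100.0]
wrist_force: [-0.2, 0.2, 0.3]
opening: 0.0503
grasp_force: 0.0
```

play_rows(
  steps=[
    [[0,0.036,0,0],[0,0.035,0,0],[0,0,0,0],[0,0,0,0],[0,0,0,0]],
  ],
)

```text
time: 21.0
ee_pos: [0.6363, -0.0156, 0.2693]
tcp_rot: [-179.9, -0.0, 100.1]
wrist_force: [0.2, -0.5, -0.1]
opening: 0.05
grasp_force: 0.0
```

```bash
python3 - <<'E'
from h import *
to(.637,-.0165,.182,100)
E
```

```text
t 21.0 pos [ 0.6363 -0.0156  0.2693] rot [-179.9   -0.   100.1] q6 78.5 open 0.05
shift [-0.001   0.0006  0.0873] turn 0.001
```

play_rows(
  steps=[
    [[-0.001,0.0006,0.02,0],[0,0,0.02,0],[0,0,0.02,0],[0,0,0.017,0],[0,0,0.01,0]],
  ],
)

```text
time: 21.42
ee_pos: [0.6357, -0.0169, 0.1825]
tcp_rot: [180.0, 0.0, 100.1]
wrist_force: [-0.2, -0.8, -0.1]
opening: 0.0501
grasp_force: 0.0
```

play_rows(
  steps=[
    [[0,0,0,0],[0,0,0,0],[0,0,0,0],[0,0,0,0],[0,0,0,0]],
  ],
  gripper=0.0,
  squeeze=80,
)

```text
time: 21.83
ee_pos: [0.6383, -0.0165, 0.185]
tcp_rot: [179.8, 0.0, 100.2]
wrist_force: [2.5, -0.3, 7.2]
opening: 0.0116
grasp_force: 81.1
```

```bash
python3 - <<'E'
from h import *
to(.637,-.0165,.182,100); o=bot.get_obs(); print(o["wrist_force"],o["torque"],o["grasp_force"])
E
```

```text
t 21.83 pos [ 0.6383 -0.0165  0.185 ] rot [179.8   0.  100.2] q6 78.3 open 0.0116
shift [ 0.0002 -0.0012  0.003 ] turn 0.003
[ 2.51462823 -0.30930816  7.23674019] [ 0.05259973 -0.43795703  0.02898156] 81.07442021369934
```

```bash
cat > t.py <<'E'
from h import *
o=bot.get_obs(); print("turn",round(np.radians(100.1-o["tcp_rot"][2]),3),"Tz",o["torque"][2].round(3),"F",o["wrist_force"].round(1),"pos",o["ee_pos"].round(4),"g",round(o["grasp_force"],1),round(o["opening"],4))
E
```

play_rows(
  steps=[
    [[0,0,-0.001,0.05],[0,0,0,0.05],[0,0,0,0.05],[0,0,0,0.05],[0,0,0,0]],
  ],
)

```text
time: 22.25
ee_pos: [0.638, -0.0165, 0.1851]
tcp_rot: [179.9, 0.0, 88.6]
wrist_force: [2.0, -0.2, 5.1]
opening: 0.0116
grasp_force: 80.7
```

```bash
python3 t.py
```

```text
turn 0.201 Tz 0.017 F [ 2.  -0.2  5.1] pos [ 0.638  -0.0165  0.1851] g 80.7 0.0116
```

play_rows(
  steps=[
    [[0,0,0,0.025],[0,0,0,0.025],[0,0,0,0.025],[0,0,0,0.025],[0,0,0,0]],
  ],
)

```text
time: 22.67
ee_pos: [0.6379, -0.0165, 0.185]
tcp_rot: [179.9, -0.0, 83.0]
wrist_force: [2.0, -1.1, 6.2]
opening: 0.0113
grasp_force: 80.9
```

```bash
python3 t.py
```

```text
turn 0.299 Tz 0.035 F [ 2.  -1.1  6.2] pos [ 0.6379 -0.0165  0.185 ] g 80.9 0.0113
```

play_rows(
  steps=[
    [[0,0,0,0.03],[0,0,0,0.03],[0,0,0,0.03],[0,0,0,0.03],[0,0,0,0]],
  ],
)

```text
time: 23.08
ee_pos: [0.6378, -0.0165, 0.185]
tcp_rot: [179.9, -0.0, 76.1]
wrist_force: [2.3, 0.1, 5.8]
opening: 0.0118
grasp_force: 81.0
```

```bash
python3 t.py
```

```text
turn 0.419 Tz 0.019 F [2.3 0.1 5.8] pos [ 0.6378 -0.0165  0.185 ] g 81.0 0.0118
```

play_rows(
  steps=[
    [[0,0,0,0.02],[0,0,0,0.02],[0,0,0,0.02],[0,0,0,0],[0,0,0,0]],
  ],
)

```text
time: 23.5
ee_pos: [0.6378, -0.0164, 0.185]
tcp_rot: [179.9, -0.0, 72.7]
wrist_force: [1.8, -0.5, 6.3]
opening: 0.0115
grasp_force: 81.0
```

```bash
python3 t.py
```

```text
turn 0.477 Tz 0.159 F [ 1.8 -0.5  6.3] pos [ 0.6378 -0.0164  0.185 ] g 81.0 0.0115
```

play_rows(
  steps=[
    [[0,0,0,0.02],[0,0,0,0.02],[0,0,0,0.02],[0,0,0,0],[0,0,0,0]],
  ],
)

```text
time: 23.92
ee_pos: [0.6378, -0.0164, 0.185]
tcp_rot: [179.9, -0.0, 69.3]
wrist_force: [1.0, 0.4, 7.3]
opening: 0.0119
grasp_force: 81.0
```

```bash
python3 t.py
```

```text
turn 0.537 Tz 0.063 F [1.  0.4 7.3] pos [ 0.6378 -0.0164  0.185 ] g 81.0 0.0119
```

play_rows(
  steps=[
    [[0,0,0,0.02],[0,0,0,0.02],[0,0,0,0.02],[0,0,0,0],[0,0,0,0]],
  ],
)

```text
time: 24.33
ee_pos: [0.6378, -0.0164, 0.185]
tcp_rot: [179.9, -0.1, 65.9]
wrist_force: [1.6, 0.6, 5.6]
opening: 0.0119
grasp_force: 81.0
```

```bash
python3 t.py
```

```text
turn 0.597 Tz 0.087 F [1.6 0.6 5.6] pos [ 0.6378 -0.0164  0.185 ] g 81.0 0.0119
```

play_rows(
  steps=[
    [[0,0,0,0.02],[0,0,0,0.02],[0,0,0,0.02],[0,0,0,0],[0,0,0,0]],
  ],
)

```text
time: 24.75
ee_pos: [0.6377, -0.0164, 0.185]
tcp_rot: [179.9, -0.1, 62.4]
wrist_force: [1.3, 0.8, 5.9]
opening: 0.0119
grasp_force: 81.0
```

```bash
python3 - <<'E'
exec(open("t.py").read())
s=cam("side");c=cam("top")
a=cv2.resize(c["img"][135:195,300:385],None,fx=5,fy=5,interpolation=cv2.INTER_CUBIC)
b=cv2.resize(s["img"][150:210,260:320],None,fx=5,fy=5,interpolation=cv2.INTER_CUBIC)
cv2.imwrite("pics/h.png",np.hstack([a,b]))
E
```

```text
turn 0.657 Tz 0.062 F [1.3 0.8 5.9] pos [ 0.6377 -0.0164  0.185 ] g 81.0 0.0119
```

View pics/h.png

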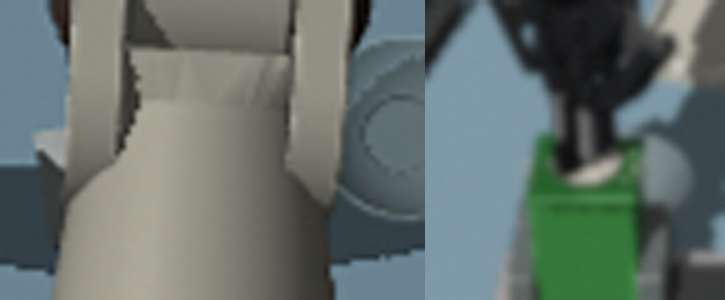

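The side view shows the fingers on the dial at about (580,160), with the tub still upright and clamped. The torque peak just past 0.42 rad is the climb out of click 1, so the dial is following the fingers.

play_rows(
  steps=[
    [[0,0,0,0.045],[0,0,0,0.045],[0,0,0,0.045],[0,0,0,0.045],[0,0,0,0]],
  ],
)

```text
time: 25.27
ee_pos: [0.6377, -0.0163, 0.185]
tcp_rot: [179.9, -0.1, 52.0]
wrist_force: [0.9, 1.1, 5.7]
opening: 0.0117
grasp_force: 81.0
```

```bash
python3 t.py
```

```text
turn 0.84 Tz 0.097 F [0.9 1.1 5.7] pos [ 0.6377 -0.0163  0.185 ] g 81.0 0.0117
```

play_rows(
  steps=[
    [[0,0,0,0.02],[0,0,0,0.02],[0,0,0,0.02],[0,0,0,0],[0,0,0,0]],
  ],
)

```text
time: 25.68
ee_pos: [0.6377, -0.0162, 0.1849]
tcp_rot: [179.9, -0.1, 48.7]
wrist_force: [1.2, 1.0, 6.4]
opening: 0.0119
grasp_force: 81.0
```

```bash
python3 t.py
```

```text
turn 0.897 Tz 0.147 F [1.2 1.  6.4] pos [ 0.6377 -0.0162  0.1849] g 81.0 0.0119
```

play_rows(
  steps=[
    [[0,0,0,0.05],[0,0,0,0.05],[0,0,0,0.05],[0,0,0,0.05],[0,0,0,0]],
  ],
)

```text
time: 26.1
ee_pos: [0.6376, -0.0161, 0.1849]
tcp_rot: [180.0, -0.1, 37.1]
wrist_force: [1.0, 1.0, 5.8]
opening: 0.0117
grasp_force: 80.9
```

```bash
python3 t.py
```

```text
turn 1.1 Tz 0.065 F [1.  1.  5.8] pos [ 0.6376 -0.0161  0.1849] g 80.9 0.0117
```

play_rows(
  steps=[
    [[0,0,0,0.03],[0,0,0,0.03],[0,0,0,0.03],[0,0,0,0.03],[0,0,0,0]],
  ],
)

```text
time: 26.52
ee_pos: [0.6377, -0.016, 0.1849]
tcp_rot: [180.0, -0.1, 30.3]
wrist_force: [0.9, 1.6, 5.8]
opening: 0.0116
grasp_force: 80.9
```

```bash
python3 t.py
```

```text
turn 1.219 Tz 0.041 F [0.9 1.6 5.8] pos [ 0.6377 -0.016   0.1849] g 80.9 0.0116
```

play_rows(
  steps=[
    [[0,0,0,0.025],[0,0,0,0.025],[0,0,0,0],[0,0,0,0],[0,0,0,0]],
  ],
)

```text
time: 26.93
ee_pos: [0.6376, -0.016, 0.1849]
tcp_rot: [180.0, -0.1, 27.5]
wrist_force: [1.7, 2.6, 5.6]
opening: 0.0115
grasp_force: 81.0
```

```bash
python3 t.py
```

```text
turn 1.267 Tz 0.053 F [1.7 2.6 5.6] pos [ 0.6376 -0.016   0.1849] g 81.0 0.0115
```

play_rows(
  steps=[
    [[0,0,0,0],[0,0,0,0],[0,0,0,0],[0,0,0,0],[0,0,0,0]],
  ],
)

```text
time: 27.35
ee_pos: [0.6376, -0.016, 0.1849]
tcp_rot: [180.0, -0.1, 27.5]
wrist_force: [1.1, 2.0, 6.1]
opening: 0.0116
grasp_force: 81.0
```

```bash
python3 t.py; python3 - <<'E'
from h import *
s=cam("side")
g=mask(s,(45,100,30),(80,255,255),(270,160,320,225))
for x in range(283,302,3):
  r=np.nonzero(g[:,x])[0]; print(x,r.max(),end="; ")
E
```

```text
turn 1.267 Tz 0.032 F [1.1 2.  6.1] pos [ 0.6376 -0.016   0.1849] g 81.0 0.0116
283 213; 286 214; 289 214; 292 214; 295 214; 298 214; 301 214;
```

The tool has turned 1.267 rad, the torque is settled in the third click, and the tub's foot hasn't moved in the side view. I'm handing in.

```bash
python3 -c "
from workcell import bot
print(bot.job_done())"
```

```text
the job is handed in; nothing more can be done
None
```

I handed the job in at about 27 s; it returned no verdict. The tub was re-clamped with its hatch side to the bowl, and the dial was gripped at the third click (1.27 rad by tool angle, since the gripper hid the dial from the cameras).

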